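# Load the dye carrier in the order of the rail

## Task

The four dye containers stand on the rail in the order in which the recipe adds them, first at the left as the robot sees it. Move them all into the carrying tray in that same order, one to a compartment, with the first one next to the tray's handle and the last one at the far end, because the dyer works along the tray from the handle. Keep them upright and set each one down on the rubber floor; do not drop or tip any of them.

Things in the scene. Friction and masses are not known exactly. Their poses are not given: they have to be found in the camera images.
- rail: aluminium rail fixed to the bench, 330 mm long, 50 wide, 10 high, carrying the row of four grey holders between two end stops; origin at the centre of its underside, z up; y runs along it, +y toward its left end as the robot sees it (it lies within 0.35 rad of square to the robot). The four holders sit at y = +114, +38, -38 and -114 mm
- carrier: low steel tray fixed to the bench, 307 x 74 mm, any direction, a U handle with black grip sticking out 55 mm beyond one end. Origin: centre of underside, z up, y along it, +y toward the handle. Four compartments in a row, 71 (y) x 66 mm (x) inside, centred at x = 0, y = +114 (next to the handle), +38, -38, -114 mm. Black rubber floor at z = 8 mm; walls (4 mm) and dividers (5 mm) up to z = 23 mm
- tall_jar: white plastic dye-powder jar with a pale screw cap, a cylinder of 50 mm diameter, 95 mm high over the cap (straight body up to 76 mm), 0.13 kg. Loose; stands upright in its holder at the start, underside 18 mm above the bench. Origin at the centre of its underside (the axis within 1 mm), z up; its turn about z is of no matter
- narrow_jar: white plastic dye-powder jar with a black screw cap, 46 mm diameter, 70 mm high (straight body up to 56 mm), 0.13 kg. Loose; stands upright in its holder at the start, underside 18 mm above the bench. Origin at the centre of its underside (the axis within 1 mm), z up; its turn about z is of no matter
- squat_jar: white plastic dye-powder jar with a yellow screw cap, wider and lower than the other small jar: 50 mm diameter, 66 mm high (straight body up to 53 mm), 0.13 kg. Loose; stands upright in its holder at the start, underside 18 mm above the bench. Origin at the centre of its underside (the axis within 1 mm), z up; its turn about z is of no matter
- dropper: slim brown dropper bottle with a black rubber teat, 33 mm diameter, 102 mm high (straight body up to about 60 mm), 0.07 kg. Loose; stands upright in its holder at the start, underside 18 mm above the bench. Origin at the centre of its underside (the axis within 1 mm), z up; its turn about z is of no matter
- tall_jar_holder: grey plastic holder clipped on the rail (fixed), the one that the tall jar stands in at the start: 74 x 74 mm block with a round bore of 56 mm, 14 mm deep. Origin on its axis at its underside, 10 mm above the bench; top 32 mm above the bench, bore floor 18 mm above the bench. Its place along the rail is its container's place in the row
- narrow_jar_holder: grey plastic holder clipped on the rail (fixed), the one that the narrow jar stands in at the start: 74 x 74 mm block with a round bore of 52 mm, 14 mm deep. Origin on its axis at its underside, 10 mm above the bench; top 32 mm above the bench, bore floor 18 mm above the bench. Its place along the rail is its container's place in the row
- squat_jar_holder: grey plastic holder clipped on the rail (fixed), the one that the squat jar stands in at the start: 74 x 74 mm block with a round bore of 56 mm, 14 mm deep. Origin on its axis at its underside, 10 mm above the bench; top 32 mm above the bench, bore floor 18 mm above the bench. Its place along the rail is its container's place in the row
- dropper_holder: grey plastic holder clipped on the rail (fixed), the one that the dropper stands in at the start: 74 x 74 mm block with a round bore of 39 mm, 14 mm deep. Origin on its axis at its underside, 10 mm above the bench; top 32 mm above the bench, bore floor 18 mm above the bench. Its place along the rail is its container's place in the row

How it is judged:
By the outcome, as a careful person would: the job done as asked, in the order asked, and still so for the second after the job is handed in, with the robot touching nothing.
It also fails if it takes over 104 s, if anything falls off the work surface, if the arm or the gripper's body presses on something with over 40 N, if the wrist force passes 120 N, or if a joint passes its speed limit or range.

## Robot

A 6-joint arm with a two-finger parallel gripper is mounted at the origin on a cart in front of the work surface, level with it; the furniture and walls round the work are solid. World frame = base frame: x ahead of the robot, y to its left, z up, the work surface at z = 0. Lengths are in mm, angles in rad, forces in N, time in s.
With the tool pointing down it reaches from about 350 to 775 mm from the base axis. Payload 7.3 kg.
Tool frame: the origin (TCP) lies on the front face of the gripper's body, between the roots of the fingers; the fingertips stand 66 mm ahead of it and the grasp point (between the pads) lies 47 mm ahead of it (bot.tip_extent is the distance from the TCP to the fingertips, in mm); z points along the fingers, y is the line along which they close (so a half turn about z gives the same grasp; the last joint's range is limited). The gripper opens to 92 mm and grips with 3 to 60 N. Pads are 19 mm wide; open, the fingers measure 130 mm over their backs; the gripper's body (75 mm by 190 mm) begins 47 mm behind the grasp point.
Start: joints at [-1.42, 0.342, 1.524, -0, 1.275, -0.146], TCP at [153.564, -502.053, 292.241] pointing down, gripper open.
Joint ranges: [-2.53, 2.53], [-0.77, 2.02], [0.04, 2.7], [-1, 4.14], [0.28, 2.66], [-3.11, 3.11]. Speed limits (rad/s): [2.57, 2.57, 3.14, 3.14, 3.14, 3.14].

## Interface

Orientations are given as [roll, pitch, yaw] about the fixed x, y, z axes, in that order (R = Rz(yaw) Ry(pitch) Rx(roll)).
In Python, from plant import readout, viewer, order, bot gives the robot as it stands.
- The arm moves only by the shell command python3 -m creep 'ROWS'. ROWS is text: rows parted by semicolons, each of 7 numbers parted by spaces: the shift along the world's x, y, z in m, then the turn, a rotation vector about the world's x, y, z in rad, then the opening in per cent of the stroke, from 0 (shut) to 100 (fully open). A call has 1 to 8 rows; each row shifts and turns the commanded pose from where the row before left it; what a row does not reach is not made up. A row lasts 1/12 s, in which the tool goes at most 41.7 mm and 7.16 degrees, less where a joint would pass 70% of its speed; a pose out of reach is approached as far as the arm can. A call is refused whole if a number of a shift passes 0.0417 or a number of a turn 0.125, either way. A call with a gripper value outside its range is refused whole. The fingers move at their own pace and stop on an object; the grip force is fixed at half the most. Time passes only in rows, so rows that do not move let the fingers close. It gives the time, the measured TCP pose, the force, the opening and the grip force at its end, in the units of the state.
- readout.get_obs(): the state, without advancing time (a new reading comes with each control period).
- viewer.capture(name): name is "scene" or "top" or "wrist"; returns the picture (420x560x3 uint8, red, green, blue); there is no depth.
- viewer.camera_info(name): a dict with "fx", "fy", "cx", "cy" (pixels), "D" ([k1, k2, p1, p2, k3] as OpenCV has them; the pictures are not rectified), "origin" and "rotation" of the camera in the world. Camera axes: x right, y up, looking along -z (the intrinsics and any distortion apply to the point x, -y, -z); pixel columns grow to the right and rows downward; lengths in mm; the calibration is good to about 2 mm. A picture is of the moment at which its call begins: read the wrist's pose just before it. camera_info takes no time and is no camera call; for the wrist camera it gives the pose at the moment of the call.
- order.close_job(): hands the job in; it is judged then, once.
The state is a dict: "time": time; "joint_positions": joint angles; "dq": joint speeds; "tau": joint torques, N m; "tool_pos": TCP position; "tcp_rot": TCP orientation; "contact_force": force on the tool from outside, world axes, zero at the start; "moment": the same for the moment, N m; "grip_width": finger opening in mm; "finger_force": force on a finger pad.
Only numpy, scipy, OpenCV 4.12 (cv2) and the standard library are available. Lean on these libraries where they do the work, as an engineer would, in place of code of your own. Each camera call takes 0.05 s, during which the arm holds its last target. There are 200 camera calls.

## Working session

There is one attempt and no reset: what is moved stays moved. The work goes in short steps, Python scripts to look and compute and a shell command to move; the robot and the scene stay as the last step left them, time stands still between calls to the robot, and variables do not carry over. Pictures are saved under pics/ and viewed, at most 14 in all, crops included, and the job is handed in when it is done.

```bash
mkdir -p pics; ls
python3 - <<'E'
from plant import readout, viewer, order, bot
import cv2
for n in ("scene","top"):
    cv2.imwrite(f"pics/{n}0.png",viewer.capture(n)[:,:,::-1]); print(n,viewer.camera_info(n))
o=readout.get_obs();print(o['tool_pos'],o['tcp_rot'],o['time'])
E
```

```text
pics
scene {'fx': 428.84809502038104, 'fy': 428.84809502038104, 'cx': 277.31155001912333, 'cy': 206.98107973607958, 'D': array([-0.02304555,  0.        ,  0.        ,  0.        ,  0.        ]), 'origin': array([-58.30145404, 570.83659845, 790.21028617]), 'rotation': array([ 0.82776406, -0.01990366, -2.28601856])}
top {'fx': 445.82440678160316, 'fy': 445.82440678160316, 'cx': 278.95284637324, 'cy': 212.32989870922862, 'D': array([-0.07347206,  0.        ,  0.        ,  0.        ,  0.        ]), 'origin': array([358.33338688,  33.22126441, 949.18630455]), 'rotation': array([ 0.15896374,  0.02827084, -1.54492117])}
[ 153.51655313 -501.77891818  291.61425304] [-3.14025155e+00 -2.05450754e-04  2.96782050e-01] 0.1
```

View pics/top0.png

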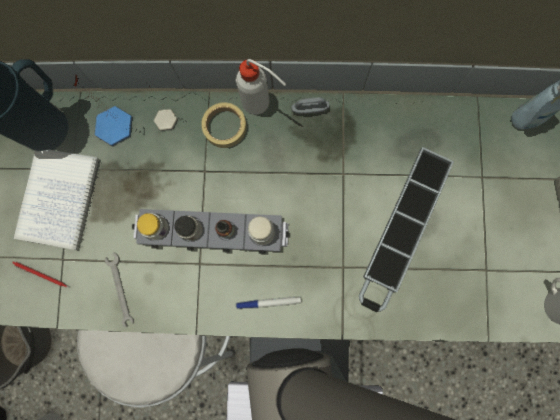

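View pics/scene0.png

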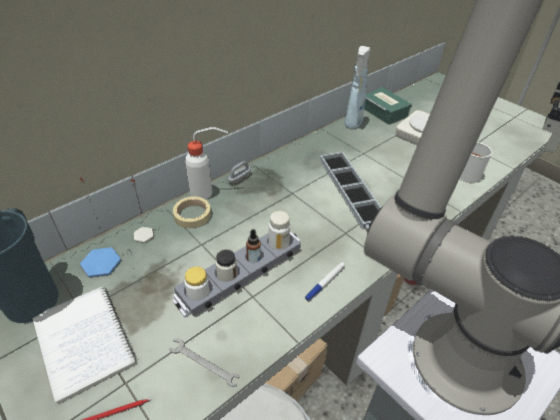

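The top view shows the row from left to right: yellow squat (150,225), black-capped narrow (186,228), dropper (226,229) and pale tall (261,230). The tray runs from (430,165) to its handle at (372,300), so the handle is at the near end. The scene view agrees. Next I measure.

```bash
cat > h.py <<'E'
import numpy as np, cv2
from scipy.spatial.transform import Rotation as Rn
from plant import readout, viewer
def ray(info,uv):
    K=np.array([[info['fx'],0,info['cx']],[0,info['fy'],info['cy']],[0,0,1]])
    p=cv2.undistortPoints(np.array(uv,float).reshape(-1,1,2),K,np.array(info['D'])).reshape(-1,2)
    d=np.c_[p[:,0],-p[:,1],-np.ones(len(p))]
    return np.array(info['origin']),d@Rn.from_euler('xyz',info['rotation']).as_matrix().T
def onplane(info,uv,z):
    o,d=ray(info,uv); return o+d*((z-o[2])/d[:,2])[:,None]
def blobs(mask,amin):
    cs,_=cv2.findContours(mask.astype(np.uint8),cv2.RETR_EXTERNAL,cv2.CHAIN_APPROX_NONE)
    return [c for c in cs if cv2.contourArea(c)>amin]
def tri(i1,u1,i2,u2):
    o1,d1=ray(i1,u1);o2,d2=ray(i2,u2);d1=d1[0];d2=d2[0]
    s=np.linalg.lstsq(np.c_[d1,-d2],o2-o1,rcond=None)[0]
    a=o1+s[0]*d1;b=o2+s[1]*d2
    return (a+b)/2,np.linalg.norm(a-b)
E
python3 - <<'E'
from h import *
np.set_printoptions(precision=1,suppress=True)
im=cv2.imread('pics/top0.png');I=viewer.camera_info('top')
g=im.max(2)
m=np.zeros(g.shape,bool);m[140:320,355:460]=1
cen=[]
for c in blobs((g<60)&m,150):
    r=cv2.minAreaRect(c);w=onplane(I,cv2.boxPoints(r),8)
    e=np.linalg.norm(np.diff(w,axis=0),axis=1)[:2]
    print('dark',np.array(r[0]),w.mean(0),e)
# tray outline: brightish bits differ from bench -> report hsv
hsv=cv2.cvtColor(im,cv2.COLOR_BGR2HSV)
for n,lo,hi,z in (('yellow',(18,120,100),(35,255,255),84),('pale',(10,20,170),(40,110,255),113)):
    mm=cv2.inRange(hsv,lo,hi)>0; k=np.zeros_like(mm);k[200:255,125:295]=1
    for c in blobs(mm&k,60):
        (x,y),r=cv2.minEnclosingCircle(c);mo=cv2.moments(c);u=[mo['m10']/mo['m00'],mo['m01']/mo['m00']]
        print(n,(x,y),r,onplane(I,[u],z), onplane(I,[(x,y)],z), 'diam',2*r*(949-z)/446)
k=np.zeros(g.shape,bool);k[200:255,170:240]=1
for c in blobs((g<45)&k,30):
    (x,y),r=cv2.minEnclosingCircle(c);print('dark cap',x,y,r,onplane(I,[(x,y)],88),onplane(I,[(x,y)],120))
big=cv2.resize(im[190:260,120:300],None,fx=4,fy=4,interpolation=cv2.INTER_CUBIC);cv2.imwrite('pics/rail_z.png',big)
big=cv2.resize(im[140:320,350:460],None,fx=3.3,fy=3.3,interpolation=cv2.INTER_CUBIC);cv2.imwrite('pics/tray_z.png',big)
E
```

```text
dark [387.7 266.7] [ 398.3 -167.1    8. ] [68.4 62.8]
dark [402.2 233.8] [ 468.2 -198.7    8. ] [68.  63.4]
dark [416.5 201.7] [ 538.1 -230.6    8. ] [67.6 63.6]
dark [430.2 170.5] [ 607.8 -262.4    8. ] [67.2 63.7]
yellow (147.5462188720703, 223.579833984375) 10.977737426757812 [[467.6 321.9  84. ]] [[468.2 322.   84. ]] diam 42.58180661051797
pale (258.8767395019531, 227.2906951904297) 11.127154350280762 [[462.5  97.1 113. ]] [[462.3  97.6 113. ]] diam 41.714354425267786
dark cap 222.93478393554688 225.71739196777344 5.225183486938477 [[466.9 170.1  88. ]] [[462.9 165.  120. ]]
```

View pics/rail_z.png

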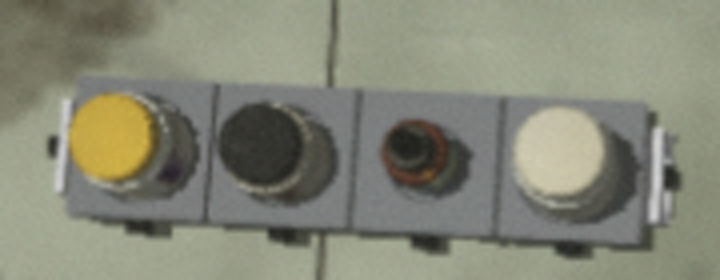

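View pics/tray_z.png

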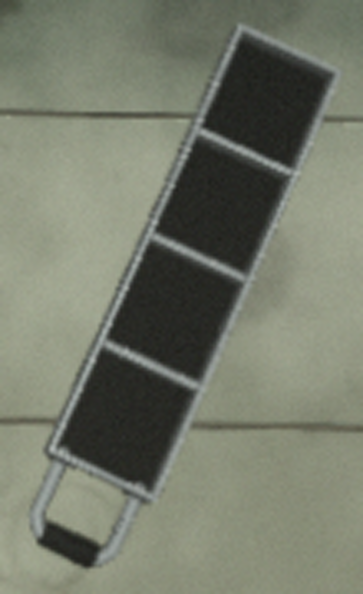

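The zooms confirm the row order, and that the tray handle is at the near end. Tray pitch measures 76.8 mm (nominal 76) and the row spans 225 mm (nominal 228), which is consistent with the sizes given. Moving above the rail for a close look.

```bash
python3 -m creep '0.03 0.028 0 0 0 0.12 100;0.03 0.028 0 0 0 0.12 100;0.03 0.028 0 0 0 0.12 100;0.03 0.028 0 0 0 0.12 100;0.03 0.028 0 0 0 0.12 100;0.03 0.028 0 0 0 0.12 100;0.03 0.028 0 0 0 0.12 100;0.03 0.028 0 0 0 0.12 100' && python3 -m creep '0.006 0.04 0 0 0 0.12 100;0.006 0.04 0 0 0 0.12 100;0.006 0.04 0 0 0 0.05 100;0.006 0.04 0 0 0 0 100;0.006 0.04 0 0 0 0 100;0.006 0.04 0 0 0 0 100;0.006 0.04 0 0 0 0 100;0.006 0.04 0 0 0 0 100' && python3 -m creep '0.006 0.04 0 0 0 0 100;0.006 0.04 0 0 0 0 100;0.006 0.04 0 0 0 0 100;0.006 0.04 0 0 0 0 100;0 0 0 0 0 0 100;0 0 0 0 0 0 100'
python3 - <<'E'
from h import *
o=readout.get_obs();print(o['tool_pos'],o['tcp_rot'],o['time'],o['contact_force'])
I=viewer.camera_info('wrist');im=viewer.capture('wrist')[:,:,::-1];cv2.imwrite('pics/w1.png',im);print(I)
for n,w in dict(sq=(468,323,84),na=(466,247.5,88),dr=(464,171.6,120),ta=(462,96,113)).items():
    R=Rn.from_euler('xyz',I['rotation']).as_matrix();p=R.T@(np.array(w)-I['origin']);print(n,I['cx']+I['fx']*p[0]/-p[2],I['cy']+I['fy']*-p[1]/-p[2])
E
```

```text
time: 0.77
tool_pos: [394.6, -276.3, 292.1]
tcp_rot: [-3.141, -0.0, 1.263]
contact_force: [2.2, -0.9, 0.0]
grip_width: 91.5
finger_force: 0.0
time: 1.43
tool_pos: [441.2, 44.0, 292.1]
tcp_rot: [-3.141, 0.0, 1.547]
contact_force: [0.8, -0.4, 0.3]
grip_width: 91.6
finger_force: 0.0
time: 1.93
tool_pos: [465.1, 203.8, 291.5]
tcp_rot: [-3.14, 0.001, 1.551]
contact_force: [0.3, -0.7, 0.2]
grip_width: 91.8
finger_force: 0.0
[465.1083715  203.77259048 291.52316268] [-3.14043769e+00  5.01285497e-04  1.55090999e+00] 1.9333 [ 0.2578016  -0.73654603  0.19825319]
{'fx': 345.98083176156894, 'fy': 345.98083176156894, 'cx': 276.1478355812598, 'cy': 214.20180102806543, 'D': array([-0.03171436,  0.        ,  0.        ,  0.        ,  0.        ]), 'origin': array([466.55682276, 277.50526782, 383.40460645]), 'rotation': array([-2.76515144e-01, -8.49664843e-05, -1.98504714e-02])}
sq 276.7936131765026 56.62498463789089
na 276.16412670655717 152.93248724804408
dr 275.5638038570379 250.96693169563542
ta 275.0573045038218 326.85666244384356
```

View pics/w1.png

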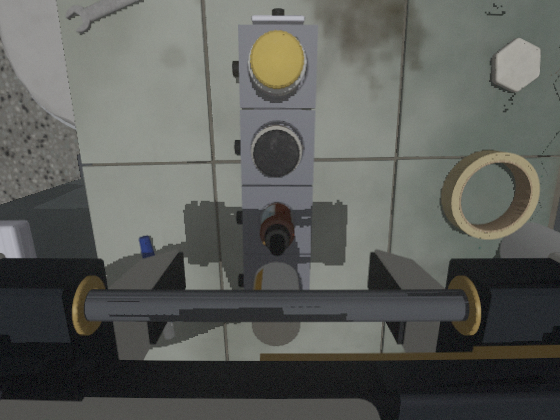

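The wrist view shows the yellow cap at (277,59), the black cap at (277,152) and the teat at (277,245). The seams between the holders are at rows 109 and 185, and the holder edges at columns 239 and 315.

Run:
```python
from h import *
np.set_printoptions(precision=1,suppress=True)
im=cv2.imread('pics/w1.png');I=viewer.camera_info('wrist');T=cv2.imread('pics/top0.png');J=viewer.camera_info('top')
def comp(m,roi,amin=100):
    k=np.zeros(m.shape,bool);k[roi[0]:roi[1],roi[2]:roi[3]]=1
    m=cv2.morphologyEx((m&k).astype(np.uint8),cv2.MORPH_OPEN,np.ones((3,3)))
    c=max(blobs(m,amin),key=cv2.contourArea);e=cv2.fitEllipse(cv2.convexHull(c));return e
hs=cv2.cvtColor(im,cv2.COLOR_BGR2HSV);hT=cv2.cvtColor(T,cv2.COLOR_BGR2HSV)
g=im.max(2)
for n,e,z in (('yel',comp(cv2.inRange(hs,(15,110,80),(35,255,255))>0,(20,100,240,320)),84),
            ('blk',comp(g<75,(125,182,250,305)),88),('teat',comp(g<45,(225,262,255,300),40),120)):
    print(n,e,onplane(I,[e[0]],z))
eT=comp(T.max(2)<75,(212,243,172,198),50);print('top blk',eT,onplane(J,[eT[0]],88))
print('holder pts z32', onplane(I,[(239.5,109),(315,109),(241,185),(314,185),(240,27),(316,27)],32))
print('rail top-cam holder corners',onplane(J,[(120+80/4,190+77/4),(120+645/4,190+103/4),(120+640/4,190+243/4),(120+68/4,190+213/4),(120+217/4,190+85/4),(120+358/4,190+90/4),(120+503/4,190+98/4)],32))
```

```text
yel ((276.5692443847656, 59.19607925415039), (52.67084884643555, 57.52627944946289), 1.7246967554092407) [[468.  320.4  84. ]]
blk ((275.7008972167969, 153.39793395996094), (45.462623596191406, 47.958580017089844), 10.649351119995117) [[465.7 245.7  88. ]]
teat ((276.58270263671875, 243.93092346191406), (20.992568969726562, 22.329931259155273), 3.8191332817077637) [[464.9 176.2 120. ]]
top blk ((184.9964599609375, 225.79574584960938), (19.51667594909668, 21.0263671875), 99.80614471435547) [[465.  245.2  88. ]]
holder pts z32 [[431.2 283.7  32. ]
 [504.8 282.1  32. ]
 [429.  208.4  32. ]
 [504.3 206.7  32. ]
 [435.1 356.6  32. ]
 [505.3 355.1  32. ]]
rail top-cam holder corners [[505.  357.9  32. ]
 [497.6  58.   32. ]
 [424.7  58.7  32. ]
 [432.7 359.   32. ]
 [502.3 283.8  32. ]
 [501.2 208.6  32. ]
 [498.6 132.2  32. ]]
```

Both cameras put the row near y = 321.5, 245.5, 171 and 95.5, with x running from 468 to 462.3 and a yaw of -0.025. That fits the 76 mm pitch. Picking the squat jar with the grasp 40 mm above its underside.

```bash
python3 -m creep '0.001 0.0394 0 0 0 0 100;0.001 0.0394 0 0 0 0 100;0.001 0.039 0 0 0 0 100;0 0 -0.04 0 0 0 100;0 0 -0.04 0 0 0 100;0 0 -0.04 0 0 0 100;0 0 -0.03 0 0 0 100;0 0 -0.02 0 0 0 100' && python3 -m creep '0 0 -0.0165 0 0 0 100;0 0 0 0 0 0 100;0 0 0 0 0 0 100;0 0 0 0 0 0 100'
```

```text
time: 2.65
tool_pos: [467.5, 317.2, 118.9]
tcp_rot: [-3.137, 0.003, 1.545]
contact_force: [0.0, -0.0, -0.0]
grip_width: 91.7
finger_force: 0.0
time: 2.98
tool_pos: [469.5, 319.1, 107.0]
tcp_rot: [3.14, -0.001, 1.545]
contact_force: [0.9, 0.7, -0.0]
grip_width: 91.9
finger_force: 0.0
```

```bash
python3 -m creep '0 0.002 -0.002 0 0 0 100;0 0 0 0 0 0 40;0 0 0 0 0 0 20;0 0 0 0 0 0 0;0 0 0 0 0 0 0;0 0 0 0 0 0 0;0 0 0 0 0 0 0;0 0 0 0 0 0 0'; python3 -c "
from h import *
o=readout.get_obs();print(o['tool_pos'],o['contact_force'],o['moment'],o['time'])"
```

```text
time: 3.65
tool_pos: [468.5, 321.7, 103.8]
tcp_rot: [-3.142, 0.0, 1.547]
contact_force: [-0.2, 1.0, 1.5]
grip_width: 49.7
finger_force: 7.6
[468.48527005 321.74043254 103.7531951 ] [-0.21810808  0.98959461  1.4615162 ] [-0.03017462 -0.23104412 -0.02630264] 3.65
```

```bash
python3 -m creep '0 0 0 0 0 0 0;0 0 0.005 0 0 0 0;0 0 0.01 0 0 0 0;0 0 0.02 0 0 0 0;0 0 0.03 0 0 0 0;0 0 0.03 0 0 0 0;0 0 0.03 0 0 0 0;0 0 0.03 0 0 0 0' && python3 -m creep '-0.003 -0.02 0 0 0 0.05 0;-0.0059 -0.04 0 0 0 0.1 0;-0.0059 -0.04 0 0 0 0.1 0;-0.0059 -0.04 0 0 0 0.1 0;-0.0059 -0.04 0 0 0 0.1 0;-0.0059 -0.04 0 0 0 0.1 0;-0.0059 -0.04 0 0 0 0.1 0;-0.0059 -0.04 0 0 0 0.1 0' && python3 -m creep '-0.0059 -0.04 0 0 0 0.1 0;-0.0059 -0.04 0 0 0 0.1 0;-0.0059 -0.04 0 0 0 0.1 0;-0.0059 -0.03 0 0 0 0.1 0;-0.0059 -0.02 0 0 0 0.1 0;0 -0.01 0 0 0 0.017 0;0 0 0 0 0 0 0;0 0 0 0 0 0 0'
python3 - <<'E'
from h import *
o=readout.get_obs();print(o['tool_pos'],o['tcp_rot'],o['time'],o['contact_force'],o['finger_force'],o['grip_width'])
im=viewer.capture('wrist')[:,:,::-1];cv2.imwrite('pics/w2.png',im)
import json;I=viewer.camera_info('wrist');json.dump({k:(v if np.isscalar(v) else list(v)) for k,v in I.items()},open('w2.json','w'))
R=Rn.from_euler('xyz',I['rotation']).as_matrix()
for w in ((398,-165.3,8),(468,-197,8),(537.5,-229,8)):
    p=R.T@(np.array(w)-I['origin']);print(I['cx']+I['fx']*p[0]/-p[2],I['cy']+I['fy']*p[1]/p[2])
E
```

```text
time: 4.32
tool_pos: [468.3, 321.6, 261.1]
tcp_rot: [3.141, -0.0, 1.547]
contact_force: [0.7, -0.1, -2.2]
grip_width: 49.3
finger_force: 30.0
time: 4.98
tool_pos: [424.5, 25.1, 259.7]
tcp_rot: [3.141, 0.001, 2.289]
contact_force: [0.1, 0.9, -2.0]
grip_width: 49.9
finger_force: 30.0
time: 5.65
tool_pos: [397.2, -145.0, 259.3]
tcp_rot: [3.141, 0.001, 2.777]
contact_force: [1.1, 0.0, -1.4]
grip_width: 49.7
finger_force: 30.0
[ 397.24544839 -145.01952601  259.2839371 ] [3.14130300e+00 6.15252305e-04 2.77730067e+00] 5.65 [ 1.11155177  0.04931442 -1.36094339] 29.999669194221497 49.708256335576664
256.766988331698 199.06849925002675
253.43247872048306 268.27586216481234
250.04499500414323 329.8309941724339
```

View pics/w2.png

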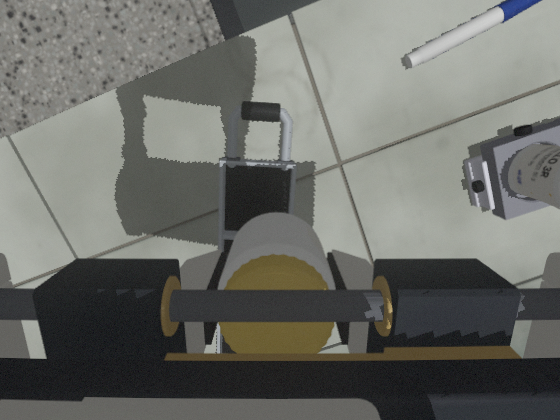

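The wrist view shows the jar held and the tray's handle-end compartment spanning about columns 224–294 and rows 166–232. The handle-end wall's corners are near (220,163) and (296,163).

Run:
```python
from h import *
import json
np.set_printoptions(precision=1,suppress=True)
I=json.load(open('w2.json'));w=onplane(I,[(220,162),(296.5,162)],23);print(w,np.linalg.norm(w[0]-w[1]),w.mean(0))
a=2.714;ax=np.array([np.cos(a),np.sin(a)]);c=w.mean(0)[:2]
for y in (114,38,-38,-114): print(y,c-ax*(153.5-y))
J=viewer.camera_info('top')
t=lambda x,y:(350+x/3.3,140+y/3.3)
w=onplane(J,[t(240,26),t(337,72),t(152,500),t(48,452)],23);print(w,w.mean(0),[np.linalg.norm(w[i]-w[i-1]) for i in range(4)])
d=(w[2]+w[3]-w[0]-w[1]);print('axis',np.arctan2(d[1],d[0]))
c=w.mean(0)[:2];a=np.arctan2(d[1],d[0]);ax=np.array([np.cos(a),np.sin(a)])
for y in (114,38,-38,-114): print(y,c+ax*y)
```

```text
[[ 349.1 -182.5   23. ]
 [ 374.8 -114.8   23. ]] 72.40484369221251 [ 361.9 -148.6   23. ]
114 [ 397.9 -165. ]
38 [ 467.  -196.5]
-38 [ 536.2 -228. ]
-114 [ 605.4 -259.6]
[[ 653.4 -243.    23. ]
 [ 623.9 -305.7   23. ]
 [ 347.2 -180.7   23. ]
 [ 375.4 -116.1   23. ]] [ 500.  -211.4   23. ] [np.float64(305.5336646334363), np.float64(69.27329635925463), np.float64(303.5679982745611), np.float64(70.48947277420615)]
axis 2.715321330876075
114 [ 396.2 -164.2]
38 [ 465.4 -195.7]
-38 [ 534.6 -227.1]
-114 [ 603.8 -258.5]
```

```bash
python3 -m creep '0 -0.0198 0 0 0 -0.063 0;0 0 -0.02 0 0 0 0;0 0 -0.04 0 0 0 0;0 0 -0.04 0 0 0 0;0 0 -0.03 0 0 0 0;0 0 -0.01 0 0 0 0;0 0 0 0 0 0 0;0 0 0 0 0 0 0'
```

```text
time: 6.37
tool_pos: [397.7, -163.8, 118.8]
tcp_rot: [3.141, -0.001, 2.718]
contact_force: [0.5, 0.5, -0.8]
grip_width: 49.8
finger_force: 30.0
```

```bash
python3 -m creep '0 -0.001 -0.012 0 0 0 0;0 0 -0.008 0 0 0 0;0 0 -0.002 0 0 0 0;0 0 -0.001 0 0 0 0;0 0 -0.001 0 0 0 0;0 0 0 0 0 0 0;0 0 0 0 0 0 0'
```

```text
time: 6.95
tool_pos: [397.6, -165.8, 95.2]
tcp_rot: [-3.142, 0.001, 2.717]
contact_force: [-0.7, -0.4, -0.9]
grip_width: 49.8
finger_force: 30.0
```

```bash
python3 -m creep '0 0 -0.001 0 0 0 0;0 0 0 0 0 0 0;0 0 0 0 0 0 0' && python3 -m creep '0 0 -0.001 0 0 0 0;0 0 0 0 0 0 0;0 0 0 0 0 0 0'
```

```text
time: 7.2
tool_pos: [397.4, -165.7, 93.8]
tcp_rot: [3.142, 0.0, 2.717]
contact_force: [0.2, -0.1, -0.8]
grip_width: 49.8
finger_force: 30.0
time: 7.45
tool_pos: [397.4, -165.7, 93.7]
tcp_rot: [-3.142, 0.001, 2.717]
contact_force: [-3.5, 2.2, 12.0]
grip_width: 49.6
finger_force: 30.0
```

12 N upward at the expected height means the jar is on the floor. Releasing it and going for the narrow jar.

```bash
python3 -m creep '0 0 0.001 0 0 0 60;0 0 0 0 0 0 70;0 0 0 0 0 0 78;0 0 0 0 0 0 78;0 0 0.01 0 0 0 78;0 0 0.03 0 0 0 78;0 0 0.04 0 0 0 78;0 0 0.04 0 0 0 78' && python3 -m creep '0.006 0.035 0.02 0 0 -0.1 90;0.006 0.041 0 0 0 -0.12 100;0.006 0.041 0 0 0 -0.12 100;0.006 0.041 0 0 0 -0.12 100;0.006 0.041 0 0 0 -0.12 100;0.006 0.041 0 0 0 -0.12 100;0.006 0.041 0 0 0 -0.12 100;0.006 0.041 0 0 0 -0.12 100' && python3 -m creep '0.006 0.04 0 0 0 -0.12 100;0.006 0.03 0 0 0 -0.1 100;0.004 0.015 0 0 0 -0.01 100;0 0 0 0 0 0 100;0 0 0 0 0 0 100'
python3 - <<'E'
from h import *
for n in('top','wrist'):
  cv2.imwrite(f'pics/{n}3.png',viewer.capture(n)[:,:,::-1])
o=readout.get_obs();print(o['tool_pos'],o['tcp_rot'])
E
```

```text
time: 8.12
tool_pos: [396.7, -165.3, 214.5]
tcp_rot: [3.141, -0.003, 2.717]
contact_force: [0.7, -1.9, -0.6]
grip_width: 71.5
finger_force: 0.0
time: 8.78
tool_pos: [440.5, 113.0, 233.7]
tcp_rot: [-3.142, 0.0, 1.902]
contact_force: [0.6, 0.2, -0.4]
grip_width: 91.7
finger_force: 0.0
time: 9.2
tool_pos: [455.9, 192.3, 233.3]
tcp_rot: [-3.141, 0.0, 1.693]
contact_force: [-0.2, 0.2, -0.2]
grip_width: 91.8
finger_force: 0.0
[455.90533291 191.08386445 233.53523874] [-3.14068192e+00  5.00749429e-04  1.69020912e+00]
```

View pics/top3.png

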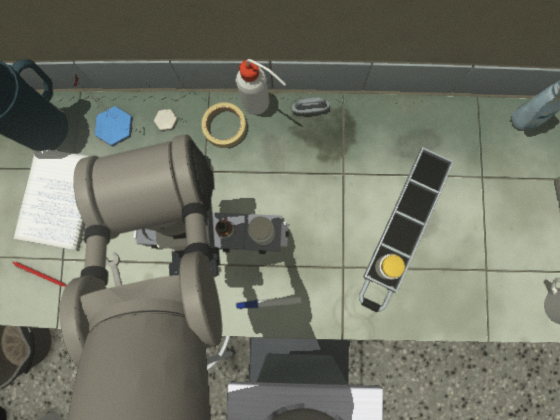

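The squat jar stands upright in the handle compartment, with its yellow cap at (392,266). Now the narrow jar; I finish aligning over it before descending.

```bash
python3 -m creep '0.005 0.027 0 0 0 -0.072 100;0.005 0.027 0 0 0 -0.072 100;0 0 0 0 0 0 100;0 0 -0.02 0 0 0 100;0 0 -0.03 0 0 0 100;0 0 0 0 0 0 100;0 0 0 0 0 0 100'
python3 - <<'E'
from h import *
np.set_printoptions(precision=1,suppress=True)
o=readout.get_obs();print(o['tool_pos'],o['tcp_rot'])
I=viewer.camera_info('wrist');im=viewer.capture('wrist')[:,:,::-1];cv2.imwrite('pics/w4.png',im)
E
```

```text
time: 9.88
tool_pos: [465.6, 244.4, 183.1]
tcp_rot: [-3.138, 0.002, 1.546]
contact_force: [0.3, 0.5, -0.1]
grip_width: 91.6
finger_force: 0.0
[465.6 244.4 183.1] [-3.1  0.   1.5]
```

View pics/w4.png

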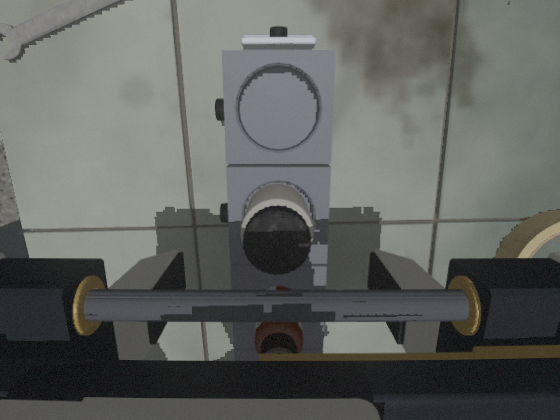

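The narrow cap is centred between the fingers at (278,240), so I descend and grip.

```bash
python3 -m creep '0 0.001 -0.03 0 0 0 100;0 0 -0.03 0 0 0 100;0 0 -0.013 0 0 0 100;0 0 -0.005 0 0 0 100;0 0 0 0 0 0 100;0 0 0 0 0 0 100' && python3 -m creep '0 0 0 0 0 0 40;0 0 0 0 0 0 20;0 0 0 0 0 0 0;0 0 0 0 0 0 0;0 0 0 0 0 0 0;0 0 0 0 0 0 0;0 0 0 0 0 0 0;0 0 0 0 0 0 0'
```

```text
time: 10.43
tool_pos: [467.3, 247.0, 107.4]
tcp_rot: [3.139, -0.001, 1.546]
contact_force: [-1.6, -0.4, 1.1]
grip_width: 91.9
finger_force: 0.0
time: 11.1
tool_pos: [466.2, 246.9, 105.8]
tcp_rot: [-3.142, 0.0, 1.546]
contact_force: [-1.1, -0.2, 1.2]
grip_width: 45.9
finger_force: 30.0
```

```bash
python3 -m creep '0 0 0.005 0 0 0 0;0 0 0.01 0 0 0 0;0 0 0.025 0 0 0 0;0 0 0.03 0 0 0 0;0 0 0.03 0 0 0 0;0 0 0.03 0 0 0 0;0 -0.02 0.01 0 0 0.05 0;0 -0.035 0 0 0 0.1 0' && python3 -m creep '0 -0.04 0 0 0 0.11 0;0 -0.04 0 0 0 0.11 0;0 -0.04 0 0 0 0.11 0;0 -0.04 0 0 0 0.11 0;0 -0.04 0 0 0 0.11 0;0 -0.04 0 0 0 0.11 0;0 -0.04 0 0 0 0.11 0;0 -0.04 0 0 0 0.11 0' && python3 -m creep '0 -0.035 0 0 0 0.1 0;0 -0.02 0 0 0 0.038 0;0 -0.013 0 0 0 0 0;0 0 0 0 0 0 0;0 0 0 0 0 0 0'
```

```text
time: 11.77
tool_pos: [467.5, 193.8, 250.1]
tcp_rot: [3.133, -0.002, 1.702]
contact_force: [1.4, -0.8, -1.5]
grip_width: 45.4
finger_force: 30.0
time: 12.43
tool_pos: [466.4, -113.0, 246.8]
tcp_rot: [3.141, 0.001, 2.535]
contact_force: [1.4, -0.5, -2.0]
grip_width: 45.7
finger_force: 30.0
time: 12.85
tool_pos: [466.7, -179.1, 246.0]
tcp_rot: [3.141, -0.0, 2.665]
contact_force: [0.1, 1.5, -1.6]
grip_width: 45.4
finger_force: 30.0
```

```bash
python3 -m creep '0 -0.017 0 0 0 0.049 0;0 0 -0.02 0 0 0 0;0 0 -0.04 0 0 0 0;0 0 -0.04 0 0 0 0;0 0 -0.02 0 0 0 0;0 0 -0.01 0 0 0 0;0 0 0 0 0 0 0;0 0 0 0 0 0 0'
```

```text
time: 13.52
tool_pos: [467.6, -195.7, 116.6]
tcp_rot: [3.141, 0.001, 2.718]
contact_force: [-0.8, -0.5, -1.1]
grip_width: 45.3
finger_force: 30.0
```

```bash
python3 -m creep '-0.001 -0.001 -0.01 0 0 0 0;0 0 -0.006 0 0 0 0;0 0 -0.003 0 0 0 0;0 0 -0.001 0 0 0 0;0 0 0 0 0 0 0;0 0 0 0 0 0 0' && python3 -m creep '0 0 -0.001 0 0 0 0;0 0 0 0 0 0 0;0 0 0 0 0 0 0'
```

```text
time: 14.02
tool_pos: [466.1, -197.5, 96.1]
tcp_rot: [3.142, 0.001, 2.717]
contact_force: [-0.0, -0.8, -1.1]
grip_width: 45.9
finger_force: 30.0
time: 14.27
tool_pos: [466.2, -197.5, 95.8]
tcp_rot: [-3.142, 0.001, 2.717]
contact_force: [-1.7, 1.1, 6.3]
grip_width: 45.6
finger_force: 30.0
```

Set down with 6 N. Releasing and moving over the dropper.

```bash
python3 -m creep '0 0 0.001 0 0 0 60;0 0 0 0 0 0 70;0 0 0 0 0 0 76;0 0 0 0 0 0 76;0 0 0.01 0 0 0 76;0 0 0.03 0 0 0 76;0 0 0.04 0 0 0 76;0 0 0.04 0 0 0 76' && python3 -m creep '0 0.03 0.03 0 0 -0.1 90;0 0.04 0 0 0 -0.12 100;0 0.04 0 0 0 -0.12 100;0 0.04 0 0 0 -0.12 100;0 0.04 0 0 0 -0.12 100;0 0.04 0 0 0 -0.12 100;0 0.04 0 0 0 -0.12 100;0 0.04 0 0 0 -0.12 100' && python3 -m creep '0 0.035 0 0 0 -0.12 100;0 0.025 0 0 0 -0.11 100;0 0.01 0 0 0 0 100;0 0 0 0 0 0 100;0 0 0 0 0 0 100'
```

```text
time: 14.93
tool_pos: [465.3, -196.9, 217.3]
tcp_rot: [3.141, -0.002, 2.717]
contact_force: [0.5, -1.7, 0.8]
grip_width: 69.6
finger_force: 0.0
time: 15.6
tool_pos: [466.5, 87.8, 246.2]
tcp_rot: [3.141, 0.0, 1.85]
contact_force: [0.8, -0.3, -0.1]
grip_width: 92.3
finger_force: 0.0
time: 16.02
tool_pos: [466.9, 153.8, 245.5]
tcp_rot: [3.141, 0.001, 1.636]
contact_force: [0.2, -0.1, 0.8]
grip_width: 91.7
finger_force: 0.0
```

```bash
python3 -m creep '-0.0027 0.0172 0 0 0 -0.09 100;0 0 -0.015 0 0 0 100;0 0 0 0 0 0 100;0 0 0 0 0 0 100'
python3 - <<'E'
from h import *
np.set_printoptions(precision=1,suppress=True)
o=readout.get_obs();print(o['tool_pos'],o['tcp_rot'])
I=viewer.camera_info('wrist');im=viewer.capture('wrist')[:,:,::-1];cv2.imwrite('pics/w5.png',im);T=viewer.capture('top')[:,:,::-1];cv2.imwrite('pics/top5.png',T)
R=Rn.from_euler('xyz',I['rotation']).as_matrix()
for w in ((464.2,171,120),(464.2,171,78),(462.3,95.5,113)):
    p=R.T@(np.array(w)-I['origin']);print(I['cx']+I['fx']*p[0]/-p[2],I['cy']+I['fy']*p[1]/p[2])
E
```

```text
time: 16.35
tool_pos: [464.1, 169.8, 230.0]
tcp_rot: [-3.14, 0.001, 1.542]
contact_force: [0.7, 0.0, -0.1]
grip_width: 91.7
finger_force: 0.0
[464.1 169.8 230. ] [-3.1  0.   1.5]
276.2967855231125 237.85002923436483
276.29722802721307 218.4834213603482
276.63999781486336 336.5354664847955
```

View pics/w5.png

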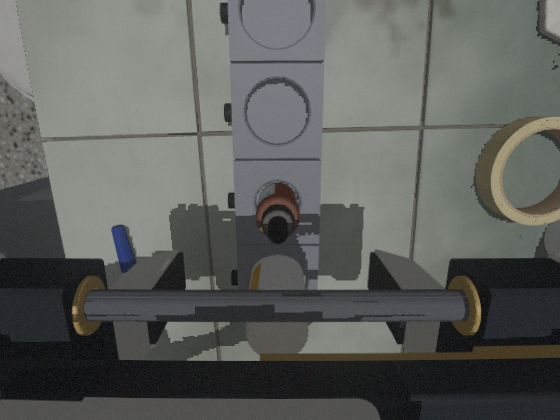

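The dropper is centred between the fingers. Its teat tip is at (277,230) and its shoulder at about (277,216), which puts it roughly 2 mm further left than assumed, near y = 172.5. Descending to a grasp 60 mm above its underside so the gripper body clears the teat.

```bash
python3 -m creep '0 0.0025 -0.02 0 0 0 100;0 0 -0.03 0 0 0 100;0 0 -0.03 0 0 0 100;0 0 -0.015 0 0 0 100;0 0 -0.007 0 0 0 100;0 0 0 0 0 0 100;0 0 0 0 0 0 100'
```

```text
time: 17.03
tool_pos: [465.0, 173.6, 129.1]
tcp_rot: [3.14, -0.0, 1.542]
contact_force: [-0.5, 0.1, 0.2]
grip_width: 91.3
finger_force: 0.0
```

```bash
python3 -m creep '0 0 -0.0025 0 0 0 100;0 0 0 0 0 0 100;0 0 0 0 0 0 60' && python3 -m creep '0 0 0 0 0 0 30;0 0 0 0 0 0 20;0 0 0 0 0 0 10;0 0 0 0 0 0 0;0 0 0 0 0 0 0;0 0 0 0 0 0 0;0 0 0 0 0 0 0;0 0 0 0 0 0 0'
```

```text
time: 17.28
tool_pos: [464.7, 173.9, 126.7]
tcp_rot: [3.14, -0.0, 1.542]
contact_force: [-0.1, 0.1, 1.3]
grip_width: 88.8
finger_force: 0.0
time: 17.95
tool_pos: [464.3, 173.8, 125.8]
tcp_rot: [3.142, 0.0, 1.542]
contact_force: [0.3, -0.3, -0.3]
grip_width: 36.7
finger_force: 0.0
```

```bash
python3 -m creep '0 0 0 0 0 0 0;0 0 0 0 0 0 0;0 0 0 0 0 0 0;0 0 0 0 0 0 0'
```

```text
time: 18.28
tool_pos: [464.3, 173.8, 125.8]
tcp_rot: [3.141, 0.0, 1.542]
contact_force: [0.3, -0.7, -0.7]
grip_width: 31.4
finger_force: 30.0
```

```bash
python3 -m creep '0 0 0.005 0 0 0 0;0 0 0.01 0 0 0 0;0 0 0.02 0 0 0 0;0 0 0.03 0 0 0 0;0 0 0.03 0 0 0 0;0 0 0 0 0 0 0;0 0 0 0 0 0 0'
python3 - <<'E'
from h import *
o=readout.get_obs();print(o['moment'],o['grip_width'])
cv2.imwrite('pics/w6.png',viewer.capture('wrist')[180:400,150:420,::-1].repeat(2,0).repeat(2,1))
cv2.imwrite('pics/s6.png',viewer.capture('scene')[150:350,130:350,::-1].repeat(3,0).repeat(3,1))
E
```

```text
time: 18.87
tool_pos: [465.1, 174.0, 223.1]
tcp_rot: [3.137, -0.001, 1.542]
contact_force: [0.6, -0.7, -1.3]
grip_width: 31.4
finger_force: 30.0
[-0.02464492 -0.09865219  0.01900674] 31.43201225726
```

View pics/s6.png

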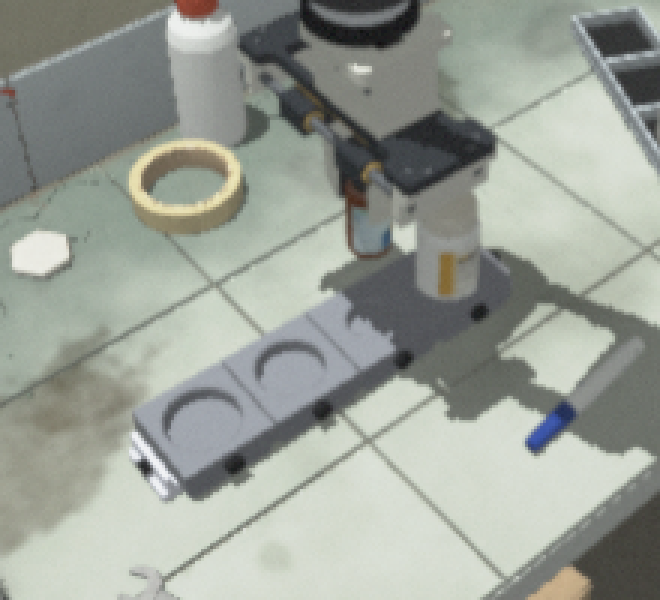

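View pics/w6.png

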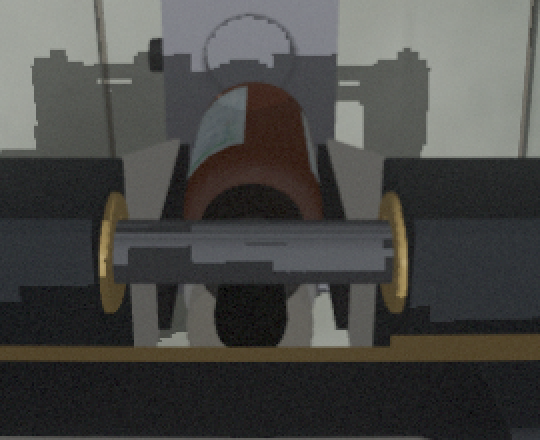

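The dropper hangs upright between the pads. Carrying it higher so it clears the tall jar.

```bash
python3 -m creep '0 0 0.025 0 0 0 0;0.004 -0.02 0.005 0 0 0.06 0;0.007 -0.035 0 0 0 0.1 0;0.007 -0.04 0 0 0 0.11 0;0.007 -0.04 0 0 0 0.11 0;0.007 -0.04 0 0 0 0.11 0;0.007 -0.04 0 0 0 0.11 0;0.007 -0.04 0 0 0 0.11 0' && python3 -m creep '0.007 -0.04 0 0 0 0.11 0;0.007 -0.04 0 0 0 0.11 0;0.007 -0.035 0 0 0 0.1 0;0.005 -0.025 0 0 0 0.08 0;0 -0.01 0 0 0 0.04 0;0 0 0 0 0 0 0;0 0 0 0 0 0 0'
```

```text
time: 19.63
tool_pos: [508.8, -76.6, 249.4]
tcp_rot: [-3.14, -0.003, 2.24]
contact_force: [1.2, 0.1, -1.0]
grip_width: 31.4
finger_force: 30.0
time: 20.22
tool_pos: [534.8, -224.8, 249.2]
tcp_rot: [3.141, -0.003, 2.672]
contact_force: [0.2, 0.2, -0.7]
grip_width: 31.2
finger_force: 30.0
```

```bash
python3 -m creep '0.001 -0.003 0 0 0 0.042 0;0 0 -0.02 0 0 0 0;0 0 -0.04 0 0 0 0;0 0 -0.03 0 0 0 0;0 0 -0.015 0 0 0 0;0 0 -0.01 0 0 0 0;0 0 0 0 0 0 0;0 0 0 0 0 0 0'
```

```text
time: 20.88
tool_pos: [536.7, -227.2, 136.1]
tcp_rot: [3.141, -0.0, 2.717]
contact_force: [0.8, 0.5, 0.7]
grip_width: 31.3
finger_force: 30.0
```

```bash
python3 -m creep '-0.001 -0.001 -0.01 0 0 0 0;0 0 -0.006 0 0 0 0;0 0 -0.0025 0 0 0 0;0 0 0 0 0 0 0;0 0 0 0 0 0 0' && python3 -m creep '0 0 -0.001 0 0 0 0;0 0 0 0 0 0 0;0 0 0 0 0 0 0'
```

```text
time: 21.3
tool_pos: [535.5, -229.0, 117.4]
tcp_rot: [3.142, 0.0, 2.717]
contact_force: [0.2, -0.2, -0.9]
grip_width: 31.3
finger_force: 30.0
time: 21.55
tool_pos: [535.5, -229.0, 116.5]
tcp_rot: [3.142, 0.0, 2.717]
contact_force: [-0.9, 0.5, -0.9]
grip_width: 31.3
finger_force: 30.0
```

```bash
python3 -m creep '0 0 -0.001 0 0 0 0;0 0 0 0 0 0 0;0 0 0 0 0 0 0'
```

```text
time: 21.8
tool_pos: [535.7, -229.1, 115.7]
tcp_rot: [3.142, 0.001, 2.717]
contact_force: [-0.0, 1.0, 2.9]
grip_width: 31.3
finger_force: 30.0
```

Touching at the expected height. Releasing and going to the tall jar.

```bash
python3 -m creep '0 0 0 0 0 0 40;0 0 0 0 0 0 50;0 0 0 0 0 0 65;0 0 0 0 0 0 65;0 0 0.01 0 0 0 65;0 0 0.03 0 0 0 65;0 0 0.04 0 0 0 65;0 0 0.04 0 0 0 65' && python3 -m creep '-0.004 0.02 0.02 0 0 -0.07 80;-0.008 0.036 0 0 0 -0.12 100;-0.008 0.036 0 0 0 -0.12 100;-0.008 0.036 0 0 0 -0.12 100;-0.008 0.036 0 0 0 -0.12 100;-0.008 0.036 0 0 0 -0.12 100;-0.008 0.036 0 0 0 -0.12 100;-0.008 0.036 0 0 0 -0.12 100' && python3 -m creep '-0.008 0.03 0 0 0 -0.12 100;-0.005 0.02 0 0 0 -0.1 100;0 0.005 0 0 0 -0.04 100;0 0 0 0 0 0 100;0 0 0 0 0 0 100'
```

```text
time: 22.47
tool_pos: [534.9, -228.7, 236.6]
tcp_rot: [3.141, -0.002, 2.717]
contact_force: [1.9, -0.1, 0.2]
grip_width: 59.4
finger_force: 0.0
time: 23.13
tool_pos: [475.8, 40.7, 256.2]
tcp_rot: [3.141, 0.0, 1.814]
contact_force: [0.3, -0.8, 0.6]
grip_width: 92.1
finger_force: 0.0
time: 23.55
tool_pos: [463.5, 94.3, 255.9]
tcp_rot: [3.141, 0.0, 1.563]
contact_force: [0.6, -0.4, -0.5]
grip_width: 91.9
finger_force: 0.0
```

```bash
python3 -m creep '-0.001 0.0015 0 0 0 -0.017 100;0 0 -0.02 0 0 0 100;0 0 -0.02 0 0 0 100;0 0 0 0 0 0 100;0 0 0 0 0 0 100'
python3 - <<'E'
from h import *
o=readout.get_obs();print(o['tool_pos'],o['tcp_rot'])
a=viewer.capture('wrist')[:,:,::-1];b=viewer.capture('top')[130:330,340:470,::-1].repeat(2,0).repeat(2,1)
c=np.zeros((420,820,3),np.uint8);c[:,:560]=a;c[:400,560:820]=b
cv2.imwrite('pics/w7.png',cv2.resize(c,(800,410)))
I=viewer.camera_info('wrist');R=Rn.from_euler('xyz',I['rotation']).as_matrix()
p=R.T@(np.array((462.3,95.5,113))-I['origin']);print(I['cx']+I['fx']*p[0]/-p[2],I['cy']+I['fy']*p[1]/p[2])
E
```

```text
time: 23.97
tool_pos: [462.3, 94.9, 215.0]
tcp_rot: [-3.139, 0.0, 1.542]
contact_force: [0.0, -1.0, 0.7]
grip_width: 91.5
finger_force: 0.0
[462.25883202  94.9006023  214.99038029] [-3.13944585e+00  2.35442619e-04  1.54203960e+00]
274.3158949525308 243.2179067309455
```

View pics/w7.png

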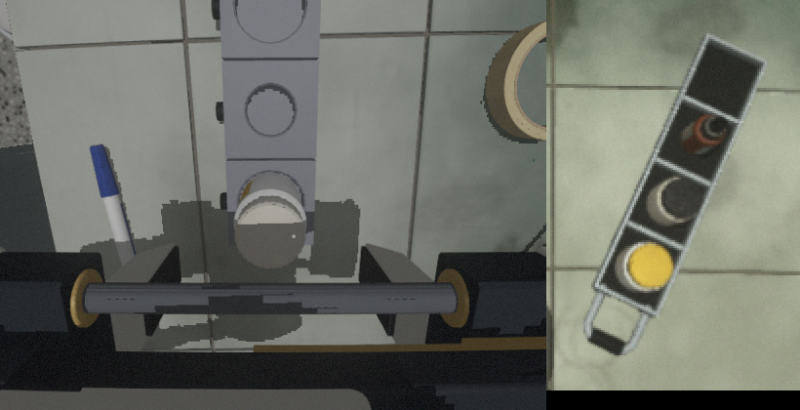

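The squat, narrow and dropper stand upright in their compartments. The tall jar's cap at about (276,241) matches the predicted (274,243). Descending and gripping.

```bash
python3 -m creep '0 0.001 -0.03 0 0 0 100;0 0 -0.03 0 0 0 100;0 0 -0.02 0 0 0 100;0 0 -0.01 0 0 0 100;0 0 -0.005 0 0 0 100;0 0 0 0 0 0 100;0 0 0 0 0 0 100' && python3 -m creep '0 0 0 0 0 0 40;0 0 0 0 0 0 20;0 0 0 0 0 0 0;0 0 0 0 0 0 0;0 0 0 0 0 0 0;0 0 0 0 0 0 0;0 0 0 0 0 0 0;0 0 0 0 0 0 0'
```

```text
time: 24.65
tool_pos: [463.3, 96.6, 121.3]
tcp_rot: [3.14, -0.0, 1.543]
contact_force: [0.3, 0.1, 0.6]
grip_width: 91.8
finger_force: 0.0
time: 25.32
tool_pos: [462.5, 96.6, 120.4]
tcp_rot: [3.142, 0.0, 1.543]
contact_force: [0.4, 0.9, -0.4]
grip_width: 49.4
finger_force: 30.0
```

```bash
python3 -m creep '0 0 0.005 0 0 0 0;0 0 0.01 0 0 0 0;0 0 0.025 0 0 0 0;0 0 0.03 0 0 0 0;0 0 0.03 0 0 0 0;0 0 0.025 0 0 0 0;0.007 -0.018 0 0 0 0.05 0;0.014 -0.035 0 0 0 0.11 0' && python3 -m creep '0.015 -0.0375 0 0 0 0.12 0;0.015 -0.0375 0 0 0 0.12 0;0.015 -0.0375 0 0 0 0.12 0;0.015 -0.0375 0 0 0 0.12 0;0.015 -0.0375 0 0 0 0.12 0;0.015 -0.0375 0 0 0 0.12 0;0.015 -0.0375 0 0 0 0.12 0;0.008 -0.02 0 0 0 0.1 0' && python3 -m creep '0.004 -0.01 0 0 0 0.04 0;0 0 0 0 0 0 0;0 0 0 0 0 0 0'
```

```text
time: 25.98
tool_pos: [483.2, 45.5, 247.5]
tcp_rot: [3.138, -0.001, 1.709]
contact_force: [0.6, 0.6, -2.0]
grip_width: 49.3
finger_force: 30.0
time: 26.65
tool_pos: [595.8, -239.9, 245.0]
tcp_rot: [-3.141, 0.001, 2.636]
contact_force: [-1.3, 0.3, -1.0]
grip_width: 49.5
finger_force: 30.0
time: 26.9
tool_pos: [598.9, -245.6, 244.8]
tcp_rot: [3.141, -0.002, 2.67]
contact_force: [0.2, 0.4, -0.6]
grip_width: 50.0
finger_force: 30.0
```

```bash
python3 -m creep '0.006 -0.0135 0 0 0 0.044 0;0 0 -0.02 0 0 0 0;0 0 -0.04 0 0 0 0;0 0 -0.03 0 0 0 0;0 0 -0.015 0 0 0 0;0 0 -0.01 0 0 0 0;0 0 0 0 0 0 0;0 0 0 0 0 0 0'
```

```text
time: 27.57
tool_pos: [605.7, -258.4, 131.2]
tcp_rot: [3.141, 0.001, 2.717]
contact_force: [-0.1, -0.5, -0.9]
grip_width: 49.5
finger_force: 30.0
```

```bash
python3 -m creep '-0.001 -0.001 -0.01 0 0 0 0;0 0 -0.006 0 0 0 0;0 0 -0.003 0 0 0 0;0 0 0 0 0 0 0;0 0 0 0 0 0 0' && python3 -m creep '0 0 -0.001 0 0 0 0;0 0 0 0 0 0 0;0 0 0 0 0 0 0'
```

```text
time: 27.98
tool_pos: [604.3, -260.1, 111.3]
tcp_rot: [3.141, -0.0, 2.717]
contact_force: [-0.6, 0.5, -1.6]
grip_width: 49.6
finger_force: 30.0
time: 28.23
tool_pos: [604.4, -260.2, 110.5]
tcp_rot: [3.142, 0.0, 2.717]
contact_force: [0.5, 0.3, -1.3]
grip_width: 49.4
finger_force: 30.0
```

```bash
python3 -m creep '0 0 -0.001 0 0 0 0;0 0 0 0 0 0 0;0 0 0 0 0 0 0'
```

```text
time: 28.48
tool_pos: [604.5, -260.2, 110.4]
tcp_rot: [-3.142, 0.001, 2.717]
contact_force: [-2.0, 0.7, 5.5]
grip_width: 49.5
finger_force: 30.0
```

The tall jar is down. I release, retreat upward and to the side, and check.

```bash
python3 -m creep '0 0 0 0 0 0 60;0 0 0 0 0 0 70;0 0 0 0 0 0 78;0 0 0 0 0 0 78;0 0 0.01 0 0 0 78;0 0 0.03 0 0 0 78;0 0 0.04 0 0 0 78;0 0 0.04 0 0 0 78' && python3 -m creep '0 0 0.02 0 0 0 78;-0.02 0.035 0 0 0 0 78;-0.02 0.035 0 0 0 0 78;-0.02 0.035 0 0 0 0 78;-0.02 0.035 0 0 0 0 78;-0.02 0.035 0 0 0 0 78;-0.02 0.035 0 0 0 0 78;-0.02 0.035 0 0 0 0 78' && python3 -m creep '0 0.03 0 0 0 0 78;0 0 0 0 0 0 78;0 0 0 0 0 0 78'
python3 - <<'E'
from h import *
a=viewer.capture('top')[120:330,300:500,::-1].repeat(2,0).repeat(2,1)
b=viewer.capture('scene')[110:270,260:460,::-1].repeat(2,0).repeat(2,1)
c=np.zeros((420,800,3),np.uint8);c[:,:400]=a;c[:320,400:]=b
cv2.imwrite('pics/end.png',c)
E
```

```text
time: 29.15
tool_pos: [603.9, -259.8, 230.4]
tcp_rot: [3.141, -0.002, 2.717]
contact_force: [1.2, -0.4, 0.5]
grip_width: 71.8
finger_force: 0.0
time: 29.82
tool_pos: [463.1, -13.7, 250.1]
tcp_rot: [3.141, 0.001, 2.717]
contact_force: [0.9, 0.9, 0.4]
grip_width: 71.4
finger_force: 0.0
time: 30.07
tool_pos: [464.3, 16.2, 250.3]
tcp_rot: [3.141, 0.002, 2.72]
contact_force: [0.5, -0.8, -0.9]
grip_width: 71.7
finger_force: 0.0
```

View pics/end.png

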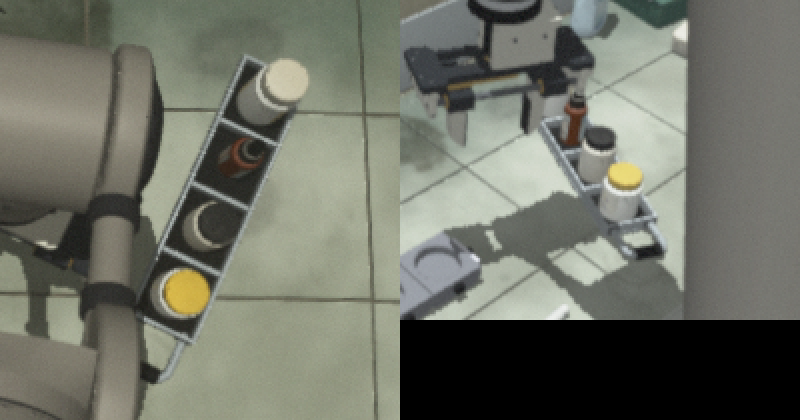

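All four stand upright, one to a compartment: squat by the handle at (184,292), then narrow (214,222), dropper (245,153) and tall at the far end (285,80). The gripper is clear of them.

```bash
python3 -c "
from plant import order
print(order.close_job())"
```

```text
the job is handed in; nothing more can be done
None
```

The job is handed in: all four containers stand upright on the tray floor, one to a compartment, in recipe order from the handle (squat, narrow, dropper, tall), after about 30 s of robot time.

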